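Put the press spacer plates back in the graded rack

TASK

Two aluminium spacer plates from the press are still out: the thicker one leans on the sloping rest, the thinner one lies flat on the bench. Stand each on its short end in the narrowest slot of the steel rack that will take it and push it down past the sprung roller until it is fully home on the slot's floor. When the rest is free, lay the flat plate on it and let go, so that you can take it again by its upper end; leave the tins, jar and weight where they stand.

Things in the scene. Friction and masses are not known exactly. Their poses are not given: they have to be found in the camera images.
- plate_thick: plain aluminium plate 120 x 60 x 20 mm, about 0.4 kg, starts leaning on the sloping rest, one short end on its ledge. Origin at the middle of the solid; x along the 120 mm length, y along the 60 mm width, z through the thickness. It belongs in the 22 mm slot.
- plate_thin: plain aluminium plate 120 x 60 x 14 mm, about 0.27 kg, starts lying flat. Origin and axes as for the thick plate. It belongs in the 16 mm slot.
- rack: steel rack fixed to the bench, 112 (x) x 216 (y) x 58 mm high. Three upright slots side by side along y, 62 mm apart, narrowing towards -y: 28, 22, 16 mm wide (across y), each 72 mm long (x). Origin under its middle, z up. Slot floors 8 mm above the bench; 8 mm cheeks rise 50 mm over the floor, the top 7 mm flaring out about 4 mm a side; end walls 44 mm over the floor.
- slot_wide (a point): middle of the floor of the 28 mm slot (rack's +y side), axes as the rack; no plate here belongs in it
- slot_mid (a point): middle of the floor of the 22 mm slot (rack's middle), axes as the rack. In each slot a black sprung roller (24 mm thick) in the +y cheek, its axis 26 mm above the floor, stands 3 mm into the slot and yields sideways to 6 to 8 N; a plate let go above it does not sink home and must be pushed down past it (roughly 6 to 18 N)
- slot_narrow (a point): middle of the floor of the 16 mm slot (on the rack's -y side), axes as the rack
- rest: sloping rest fixed to the bench: foot 120 x 70 x 8 mm; a board rising at 45 degrees towards its +x, 36 mm wide (y), 72 mm up the slope; at the board's foot a 56 mm wide ledge, square to it, 26 mm proud. A plate with a short end on the ledge overhangs by its upper 48 mm: its sides can be held beside the board and its upper end pinched through the thickness. Origin on the bench, z up.
- rest_foot (a point): on the sloping rest, the middle of the line where the board's upper face meets the ledge, 24 mm above the bench; axes as the rest (x horizontal, in the direction in which the slope rises)
- tin_a: fluted round metal sample tin, 66 mm across, 26 mm high, at the right; bystander. Origin at the middle of its underside.
- tin_b: another such tin, between rest and rack on the robot side; bystander. Origin at the middle of its underside.
- tin_c: another such tin, at the back; bystander. Origin at the middle of its underside.
- jar: jar 60 mm across, 90 mm high, at the back; bystander. Origin at the middle of its underside.
- weight: brass weight 50 mm across and 50 mm high, beyond the rack; bystander. Origin at the middle of its underside.
Things that resemble listed ones, but are neither listed nor needed, are in the scene too. What is shaped like the plate_thick but green, purple or red is not meant.

How it is judged:
On the way:
1. the thin plate leans on the sloping rest, let go (middle within 85 mm of rest_foot, sloping 0.6 to 1.0 rad) (distance between plate_thin and rest_foot below 0.085 m and angle between the z axis of plate_thin and the z axis of rest, either way round between 0.6 and 1 rad and contact force between plate_thin and the fingers below 0.5 N and contact force between plate_thin and rest above 0.5 N), for 0.2 s.
At the end, for the whole second after the job is handed in: The 20 mm plate stands on a short end in the 22 mm slot and the 14 mm plate in the 16 mm slot, each down on the floor (its middle 54 to 64 mm above the slot floor), within 12 mm of the slot's middle lengthwise and 5 mm across, upright and square to the rack within 0.09 rad, and at rest (x of plate_thick in the frame of slot_mid between -0.012 and 0.012 m and y of plate_thick in the frame of slot_mid between -0.005 and 0.005 m and z of plate_thick in the frame of slot_mid between 0.054 and 0.064 m and angle between the x axis of each of plate_thick, plate_thin and the z axis of rack, either way round below 0.09 rad and angle between the z axis of each of plate_thick, plate_thin and the y axis of rack, either way round below 0.09 rad and linear speed of each of plate_thick, plate_thin below 0.02 m/s and x of plate_thin in the frame of slot_narrow between -0.012 and 0.012 m and y of plate_thin in the frame of slot_narrow between -0.005 and 0.005 m and z of plate_thin in the frame of slot_narrow between 0.054 and 0.064 m); the robot touches nothing.
It fails at once if a tin, the jar or the weight is shifted by more than 30 mm (distance of any of tin_a, tin_b, tin_c, jar, weight from where it was at the start of the episode above 0.03 m).
It also fails if it takes over 70 s, if anything falls off the work surface, if the arm or the gripper's body presses on something with over 40 N, if the wrist force passes 120 N, or if a joint passes its speed limit or range.

ROBOT

A 7-joint arm with a two-finger parallel gripper is mounted at the origin on the work surface. World frame = base frame: x ahead of the robot, y to its left, z up, the work surface at z = 0. Lengths are in m, angles in rad, forces in N, time in s.
With the tool pointing down it reaches from about 0.4 to 0.75 m from the base axis. Payload 19.5 kg.
Tool frame: the origin (TCP) lies at the very end of the fingers, on their centre line; the grasp point (between the pads) lies behind it (env.pinch_z is the z of the grasp point in the tool frame, in m); z points along the fingers, y is the line along which they close (so a half turn about z gives the same grasp; the last joint's range is limited). The gripper opens to 85 mm and grips with 20 to 120 N. Pads are 22 mm wide; open, the fingers measure 114 mm over their backs; the gripper's body (76 mm by 85 mm) begins 54 mm behind the grasp point. The pads swing forward as they close: fully open they stand 13 mm farther back than shut.
Start: joints at [-1.309, 0.707, -0.028, 1.485, 0.022, 0.951, -0.075], TCP at [0.172, 0.549, 0.231] pointing down, gripper open.
Joint ranges: [-2.71, 2.71], [-0.32, 2.16], [-1.57, 1.52], [0, 2.45], [-1.46, 4.6], [0, 2.02], [-2.83, 2.83]. Speed limits (rad/s): [1.89, 1.89, 2.57, 2.57, 3.01, 3.01, 3.01].

INTERFACE

Orientations are given as a rotation vector (axis times angle).
In Python, from workcell import env, eyes, workorder gives the robot as it stands. The module is installed in compiled form; this text tells all that it offers.
- The arm moves only by the tool step_arm, never from a script. Its argument "targets" is text: rows parted by semicolons, each of 7 numbers parted by spaces: the turn, a rotation vector about the tool's x, y, z scaled (see below), then the shift along the tool's x, y, z scaled (see below), then the finger opening in mm, from 0 to 85.4. A call has 1 to 10 rows; each row is the pose to reach, as a shift and turn from the pose commanded when the call began, along the tool's axes at that moment; what a row does not reach only later rows make up. The controller multiplies each number of a shift by 10 cm and each number of a turn by 45 degrees. A row lasts 1/12 s, in which the tool goes at most 41.7 mm and 7.16 degrees, less where a joint would pass 70% of its speed; a pose out of reach is approached as far as the arm can. A call with a number of a shift or a turn outside -1 to 1 is refused whole. A call with a gripper value outside its range is refused whole. The fingers move at their own pace and stop on an object; "newtons" is the grip in N (left out, the last holds). Time passes only in rows, so rows that repeat a pose let the fingers close. It gives the time, the measured TCP pose, the force, the opening and the grip force at its end, in the units of the state.
- env.get_obs(): the state, without advancing time (a new reading comes with each control period).
- eyes.snapshot(name): name is "side" or "top" or "wrist"; returns the picture (420x560x3 uint8, red, green, blue); there is no depth.
- eyes.camera_params(name): a dict with "fx", "fy", "cx", "cy" (pixels), "rvec" (rotation vector, rad) and "tvec" (3), from world to camera coordinates, as OpenCV has them. Camera axes: x right, y down, z forward; pixel columns grow to the right and rows downward; lengths in m; the calibration is good to about 2 mm. A picture is of the moment at which its call begins: read the wrist's pose just before it. camera_params takes no time and is no camera call; for the wrist camera it gives the pose at the moment of the call.
- workorder.job_done(): hands the job in; it is judged then, once.
The state is a dict: "time": time; "joint_positions": joint angles; "dq": joint speeds; "joint_efforts": joint torques, N m; "position": TCP position; "tool_rot": TCP orientation; "ft_force": force on the tool from outside, world axes, zero at the start; "wrist_torque": the same for the moment, N m; "opening": opening from 0.0 (shut) to 1.0 (fully open); "grasp_force": force on a finger pad.
Only numpy, scipy, OpenCV 4.12 (cv2) and the standard library are available. Lean on these libraries where they do the work, as an engineer would, in place of code of your own. Each camera call takes 0.05 s, during which the arm holds its last target. There are 200 camera calls.

## Working session

There is one attempt and no reset: what is moved stays moved. The work goes in short steps, Python scripts to look and compute and a tool call to move; the robot and the scene stay as the last step left them, time stands still between calls to the robot, and variables do not carry over. Pictures are saved under pics/ and viewed, at most 13 in all, crops included, and the job is handed in when it is done.

Besides the shell and the picture viewer there is one more tool, called after "Request:" in YAML: its name, and indented under it one key for each argument. step_arm: Moves the arm, as the interface text tells. Its arguments: {"type":"object","properties":{"targets":{"type":"string"},"newtons":{"type":"number"}},"required":["targets"]}

```bash
mkdir -p pics; python3 - <<'E'
from workcell import env,eyes
import cv2,numpy as np
o=env.get_obs();print({k:np.round(v,3) for k,v in o.items()},env.pinch_z)
for n in("side","top"):
    cv2.imwrite(f"pics/{n}0.png",cv2.resize(eyes.snapshot(n)[:,:,::-1],(800,600),interpolation=cv2.INTER_CUBIC));print(n,{k:np.round(v,4) for k,v in eyes.camera_params(n).items()})
print(eyes.camera_params("wrist"))
E
```

```text
{'time': np.float64(0.0), 'joint_positions': array([-1.309,  0.707, -0.028,  1.485,  0.022,  0.951, -0.076]), 'dq': array([-0.   , -0.001, -0.002, -0.001, -0.001,  0.001,  0.001]), 'joint_efforts': array([-0.0000e+00, -8.8321e+01,  1.2350e+00, -2.3616e+01,  1.7000e-02,
        7.0000e-03,  0.0000e+00]), 'position': array([0.172, 0.548, 0.231]), 'tool_rot': array([-4.750e-01, -3.105e+00,  2.000e-03]), 'ft_force': array([ 0.187,  0.351, -0.49 ]), 'wrist_torque': array([ 0.062, -0.06 , -0.01 ]), 'grasp_force': np.float64(0.0), 'opening': np.float64(1.006)} -0.0187
side {'fx': np.float64(415.3166), 'fy': np.float64(415.3166), 'cx': np.float64(279.9231), 'cy': np.float64(209.7367), 'rvec': array([ 2.2519, -0.9453,  0.3479]), 'tvec': array([-0.3894,  0.3099,  1.0588])}
top {'fx': np.float64(383.908), 'fy': np.float64(383.908), 'cx': np.float64(278.9965), 'cy': np.float64(206.7129), 'rvec': array([ 2.1388, -2.1168,  0.1975]), 'tvec': array([-0.0227,  0.5212,  0.9628])}
{'fx': 363.1836051533186, 'fy': 363.1836051533186, 'cx': 273.9064172801042, 'cy': 208.75815127149846, 'rvec': array([-2.33581557, -1.71623898, -0.25010232]), 'tvec': array([-0.57434602, -0.0363445 ,  0.37903804])}
```

View pics/top0.png

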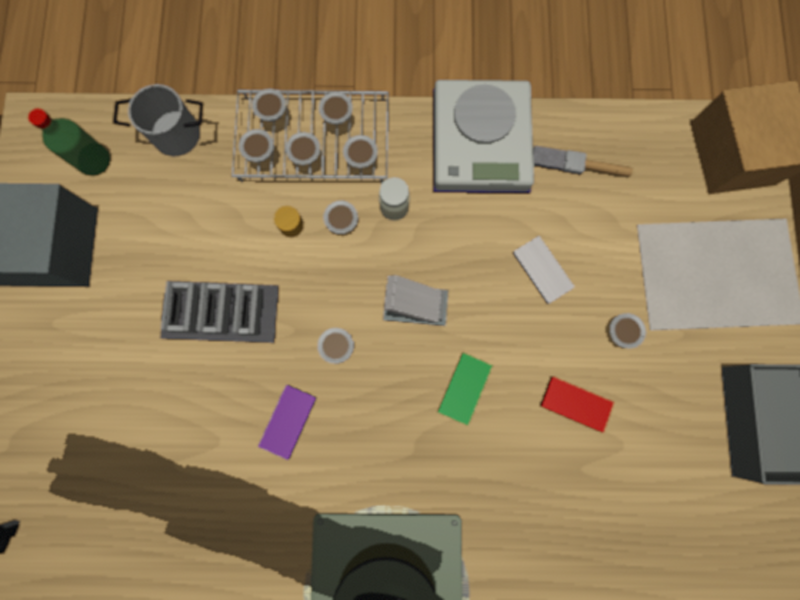

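View pics/side0.png

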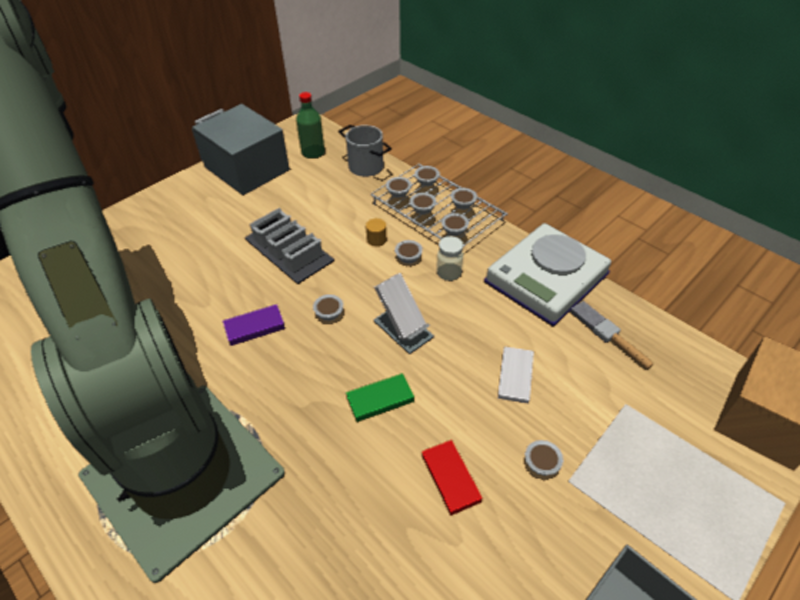

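```bash
cat > h.py <<'E'
import cv2,numpy as np
from scipy.spatial.transform import Rotation as R
from workcell import env,eyes
np.set_printoptions(precision=4,suppress=True)
def ray(P,u,v):
    M=cv2.Rodrigues(np.array(P["rvec"]))[0];t=np.array(P["tvec"])
    d=M.T@np.array([(u-P["cx"])/P["fx"],(v-P["cy"])/P["fy"],1]);return -M.T@t,d
def world(P,u,v,z):
    c,d=ray(P,u,v);return c+d*(z-c[2])/d[2]
def proj(P,p):
    M=cv2.Rodrigues(np.array(P["rvec"]))[0];q=M@np.array(p)+np.array(P["tvec"]);return np.array([P["fx"]*q[0]/q[2]+P["cx"],P["fy"]*q[1]/q[2]+P["cy"]])
def crop(im,u0,v0,w,h,s):
    return cv2.resize(im[v0:v0+h,u0:u0+w,::-1],(w*s,h*s),interpolation=cv2.INTER_CUBIC)
def delta(pos,rot):
    """shift/turn numbers in tool axes from measured pose"""
    o=env.get_obs();A=R.from_rotvec(o["tool_rot"])
    return (A.inv()*R.from_matrix(rot)).as_rotvec()/(np.pi/4),A.inv().apply(np.array(pos)-o["position"])/.1
E
python3 - <<'E'
from h import *
t=cv2.imread("pics/top0.png")  # measured in 800x600 px
P=eyes.camera_params("top");im=eyes.snapshot("top")
k=.7
for n,u,v,z in [("rackTL",166,282,.01),("rackTR",279,286,.01),("rackBR",275,342,.01),("rackBL",161,338,.01),
 ("rest",416,302,.06),("thin1",515,250,.014),("thin2",539,237,.014),("thin3",574,289,.014),("thin4",552,302,.014),("tinb",336,346,.026),("tin_a",627,331,.026)]:
    print(n,world(P,u*k,v*k,z))
c=np.full((600,800,3),255,np.uint8)
a=crop(im,110,188,90,56,4);c[:224,:360]=a
a=crop(im,262,185,60,50,7);c[:350,370:790]=a
a=crop(im,355,160,55,58,6);c[230:578,:330]=a
s=eyes.snapshot("side");a=crop(s,255,185,55,65,5)[:,:];c[:0]=0
a=crop(s,255,185,60,62,4);c[352:600,400:640]=a
cv2.imwrite("pics/c1.png",c)
E
```

```text
rackTL [0.5494 0.4286 0.01  ]
rackTR [0.5439 0.2118 0.01  ]
rackBR [0.4365 0.214  0.01  ]
rackBL [0.4418 0.4287 0.01  ]
rest [ 0.5071 -0.049   0.06  ]
thin1 [ 0.6191 -0.2419  0.014 ]
thin2 [ 0.6457 -0.2893  0.014 ]
thin3 [ 0.5434 -0.3525  0.014 ]
thin4 [ 0.5177 -0.3094  0.014 ]
tinb [0.4287 0.0974 0.026 ]
tin_a [ 0.4623 -0.4436  0.026 ]
```

View pics/c1.png

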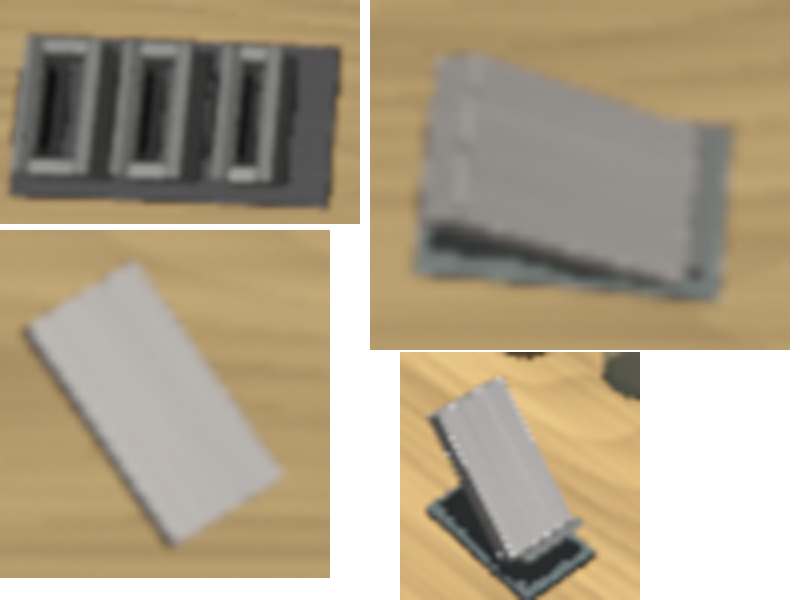

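```bash
python3 - <<'E'
from h import *
P=eyes.camera_params("top")
q=lambda u,v,z:world(P,262+(u-370)/7,185+v/7,z)
for n,u,v,z in [("footTR",733,123,.008),("footBR",718,298,.008),("footBL",415,275,.008),("upTL",480,55,.123),("upBL",465,215,.123),("endTL",438,60,.109),("endBL",425,215,.109),("loTR",697,122,.038),("loBR",690,278,.038)]: print(n,q(u,v,z))
g=lambda u,v,z:world(P,355+u/6,160+(v-230)/6,z)
for u,v in[(25,330),(135,262),(283,472),(177,545)]: print("thin",g(u,v,.014))
r=lambda u,v,z:world(P,110+u/4,188+v/4,z)
for n,a,b in [("wide",(26,40),(100,40)),]: pass
for n,u,v in[("W",61,107),("M",151,110),("N",247,113)]: print(n,r(u,v,.055))
W=eyes.camera_params("wrist");c,d=ray(W,280,210);o=env.get_obs();A=R.from_rotvec(o["tool_rot"])
M=cv2.Rodrigues(np.array(W["rvec"]))[0]
print("cam in tool",A.inv().apply(c-o["position"]),A.inv().as_matrix()@M.T)
# tool down, y=+world y turned with rack (yaw -.02)
a=-.02;Rd=np.column_stack([[-np.cos(a),-np.sin(a),0],[-np.sin(a),np.cos(a),0],[0,0,-1]])
print(delta([.43,.32,.30],Rd), A.as_matrix())
E
```

```text
footTR [ 0.5412 -0.1129  0.008 ]
footBR [ 0.4721 -0.1067  0.008 ]
footBL [0.4798 0.0108 0.008 ]
upTL [ 0.542  -0.0136  0.123 ]
upBL [ 0.4853 -0.009   0.123 ]
endTL [0.5431 0.0013 0.109 ]
endBL [0.4873 0.0051 0.109 ]
loTR [ 0.5356 -0.0964  0.038 ]
loBR [ 0.4757 -0.0935  0.038 ]
thin [ 0.6143 -0.238   0.014 ]
thin [ 0.6474 -0.2899  0.014 ]
thin [ 0.5489 -0.3538  0.014 ]
thin [ 0.5146 -0.3041  0.014 ]
W [0.4945 0.3818 0.055 ]
M [0.4931 0.3233 0.055 ]
N [0.4918 0.2609 0.055 ]
cam in tool [ 0.0734 -0.0007 -0.143 ] [[ 0.0004 -0.9586 -0.2849]
 [ 1.      0.      0.0014]
 [-0.0014 -0.2849  0.9586]]
(array([-0.0009, -0.0001, -0.3614]), array([-3.1458, -1.4089, -0.6889])) [[-0.9542  0.2992 -0.0002]
 [ 0.2992  0.9542 -0.0007]
 [-0.     -0.0007 -1.    ]]
```

Request:
step_arm:
  targets: "0 0 -.36 -.79 -.35 -.17 50; 0 0 -.36 -.79 -.35 -.17 50; 0 0 -.36 -.79 -.35 -.17 50; 0 0 -.36 -.79 -.35 -.17 50; 0 0 -.36 -.79 -.35 -.17 50"

```text
time: 0.62
position: [0.237, 0.4916, 0.2483]
tool_rot: [-0.036, -3.141, -0.0]
ft_force: [-0.4, 0.4, 0.3]
opening: 0.583
grasp_force: 0.0
```

Request:
step_arm:
  targets: "0 0 0 -.97 -.86 -.26 50; 0 0 0 -.97 -.86 -.26 50; 0 0 0 -.97 -.86 -.26 50; 0 0 0 -.97 -.86 -.26 50; 0 0 0 -.97 -.86 -.26 50"

```text
time: 1.03
position: [0.3337, 0.4025, 0.2746]
tool_rot: [0.04, 3.141, -0.0]
ft_force: [-0.4, 0.4, 0.1]
opening: 0.583
grasp_force: 0.0
```

Request:
step_arm:
  targets: "0 0 0 -.97 -.86 -.26 50; 0 0 0 -.97 -.86 -.26 50; 0 0 0 -.97 -.86 -.26 50; 0 0 0 -.97 -.86 -.26 50; 0 0 0 -.97 -.86 -.26 50; 0 0 0 -.97 -.86 -.26 50"

```text
time: 1.53
position: [0.4263, 0.3168, 0.2999]
tool_rot: [-0.032, -3.14, -0.0]
ft_force: [-0.9, 1.1, -1.8]
opening: 0.587
grasp_force: 0.0
```

```bash
python3 - <<'E'
from h import *
import pickle
o=env.get_obs();W=eyes.camera_params("wrist");im=eyes.snapshot("wrist");print(o["time"],o["position"],o["joint_positions"],R.from_rotvec(o["tool_rot"]).as_matrix())
pickle.dump(W,open("w1.pkl","wb"))
cv2.imwrite("pics/w1.png",cv2.resize(im[:,:,::-1],(800,600),interpolation=cv2.INTER_CUBIC))
E
```

```text
1.5333 [0.4263 0.3168 0.2999] [-0.6127  0.5663 -0.1576  1.5232  0.0956  1.0603  0.7576] [[-0.9998  0.0204 -0.001 ]
 [ 0.0204  0.9998  0.0003]
 [ 0.001   0.0003 -1.    ]]
```

View pics/w1.png

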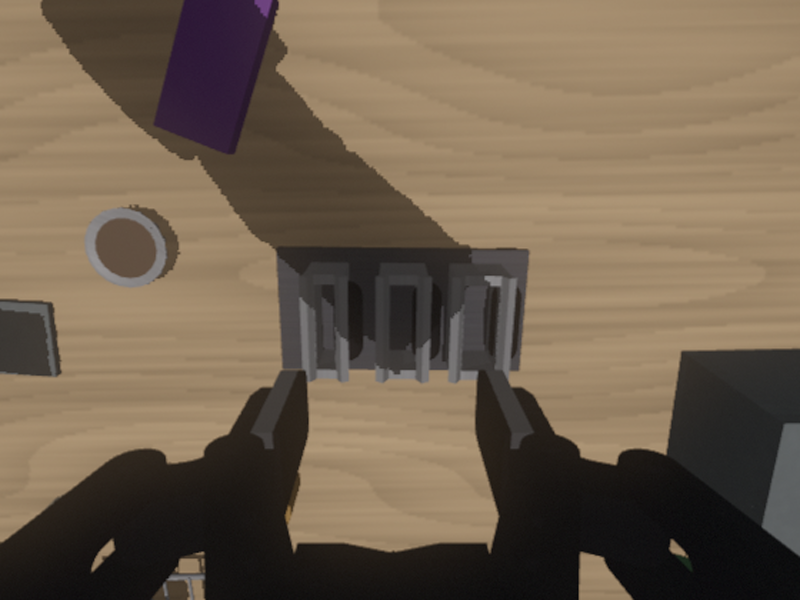

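```bash
python3 - <<'E'
from h import *
import pickle
W=pickle.load(open("w1.pkl","rb"));k=.7
for n,u,v,z in[("Nfar",326,380,.058),("Mfar",402.5,380,.058),("Wfar",479.5,380,.058),("Nnear",329,265,.058),("Mnear",404,265,.058),("bTL",277,248,.004),("bTR",528,250,.004),("bBL",282,369,.004),("bBR",520,370,.004)]: print(n,world(W,u*k,v*k,z))
im=cv2.imread("pics/w1.png");cv2.imwrite("pics/w1c.png",cv2.resize(im[235:395,265:540],(800,466),interpolation=cv2.INTER_CUBIC)*2)
# pinch pose for thick plate
f=np.array([.5075,-.0813,.024]);xr=np.array([.08,.9968,0]);zr=np.array([0,0,1.]);ry=np.cross(zr,xr);s=.5**.5
u=s*(xr+zr);n=s*(zr-xr);Rp=np.column_stack([ry,-n,-u])
t=f+u*(.120-.038)+n*.010;app=t+u*.08
print(t,app,delta(app,Rp))
a=-.022
E
```

```text
Nfar [0.5352 0.2618 0.058 ]
Mfar [0.5365 0.3239 0.058 ]
Wfar [0.5378 0.3864 0.058 ]
Nnear [0.4398 0.2694 0.058 ]
Mnear [0.441  0.3263 0.058 ]
bTL [0.4362 0.2188 0.004 ]
bTR [0.4423 0.4342 0.004 ]
bBL [0.5489 0.2141 0.004 ]
bBR [0.5544 0.433  0.004 ]
[ 0.5116 -0.0306  0.0891] [0.5161 0.0258 0.1456] (array([0.9999, 0.0291, 0.0741]), array([-0.9589, -2.8959,  1.5406]))
```

Request:
step_arm:
  targets: "0 0 0 -.4 -.98 .2 50; 0 0 0 -.4 -.98 .2 50; 0 0 0 -.4 -.98 .2 50; 0 0 0 -.4 -.98 .2 50; 0 0 0 -.4 -.98 .2 50"

```text
time: 2.0
position: [0.4647, 0.2174, 0.28]
tool_rot: [-0.033, -3.141, -0.0]
ft_force: [-1.1, 0.6, -0.1]
opening: 0.587
grasp_force: 0.0
```

Request:
step_arm:
  targets: ".5 .015 .037 -.4 -.95 .2 50; 1 .029 .074 -.4 -.95 .2 50; 1 .029 .074 -.4 -.95 .2 50; 1 .029 .074 -.4 -.95 .2 50; 1 .029 .074 -.4 -.95 .2 50; 1 .029 .074 -.4 -.95 .2 50; 1 .029 .074 -.4 -.95 .2 50; 1 .029 .074 -.4 -.95 .2 50; 1 .029 .074 -.4 -.95 .2 50"

```text
time: 2.75
position: [0.5028, 0.1228, 0.2598]
tool_rot: [-0.114, -2.874, 1.188]
ft_force: [-0.6, -1.2, 0.7]
opening: 0.585
grasp_force: 0.0
```

```bash
cat >> h.py <<'E'
f=np.array([.5075,-.0813,.024]);xr=np.array([.08,.9968,0]);zr=np.array([0,0,1.]);ry=np.cross(zr,xr);s=.5**.5
u=s*(xr+zr);n=s*(zr-xr);Rp=np.column_stack([ry,-n,-u]);Rl=np.column_stack([u,-ry,-n])
E
python3 - <<'E'
from h import *
print(delta(f+u*(.082+.06)+n*.010,Rp),env.get_obs()["position"])
E
```

```text
(array([0.0017, 0.002 , 0.0001]), array([-0.2076,  0.1296,  1.6836])) [0.5028 0.1228 0.2598]
```

Request:
step_arm:
  targets: "0 0 0 -.1 .06 .84 50; 0 0 0 -.1 .06 .84 50; 0 0 0 -.1 .06 .84 50; 0 0 0 -.2 .13 .84 50; 0 0 0 -.2 .13 .84 50"

```text
time: 3.17
position: [0.5199, 0.0693, 0.1917]
tool_rot: [-0.12, -2.874, 1.187]
ft_force: [-1.0, 0.1, -0.6]
opening: 0.582
grasp_force: 0.0
```

Request:
step_arm:
  targets: "0 0 0 0 0 .4 50; 0 0 0 0 0 .8 50; 0 0 0 0 0 .82 50;0 0 0 0 0 .82 50;0 0 0 0 0 .82 50"

```text
time: 3.58
position: [0.5146, 0.0122, 0.1346]
tool_rot: [-0.119, -2.874, 1.188]
ft_force: [0.6, 1.4, -0.3]
opening: 0.585
grasp_force: 0.0
```

```bash
python3 - <<'E'
from h import *
import pickle
o=env.get_obs();W=eyes.camera_params("wrist");im=eyes.snapshot("wrist");print(o["position"],delta(f+u*.082+n*.010,Rp))
pickle.dump(W,open("w2.pkl","wb"))
for a,h in[(.12,0),(.12,.02),(0,0),(0,.02)]:
  for b in(-.03,.03):print(a,h,b,proj(W,f+u*a+n*h+ry*b)/.7)
cv2.imwrite("pics/w2.png",cv2.resize(im[:,:,::-1],(800,600),interpolation=cv2.INTER_CUBIC))
E
```

```text
[0.5146 0.0122 0.1346] (array([ 0.0022,  0.0015, -0.0035]), array([-0.0014,  0.0159,  0.6286]))
0.12 0 -0.03 [425.2537 439.9236]
0.12 0 0.03 [428.0573 281.1917]
0.12 0.02 -0.03 [370.5741 440.1588]
0.12 0.02 0.03 [367.9488 281.4175]
0 0 -0.03 [411.8686 328.108 ]
0 0 0.03 [412.7538 226.1742]
0 0.02 -0.03 [377.8213 328.2414]
0 0.02 0.03 [376.6777 226.303 ]
```

View pics/w2.png

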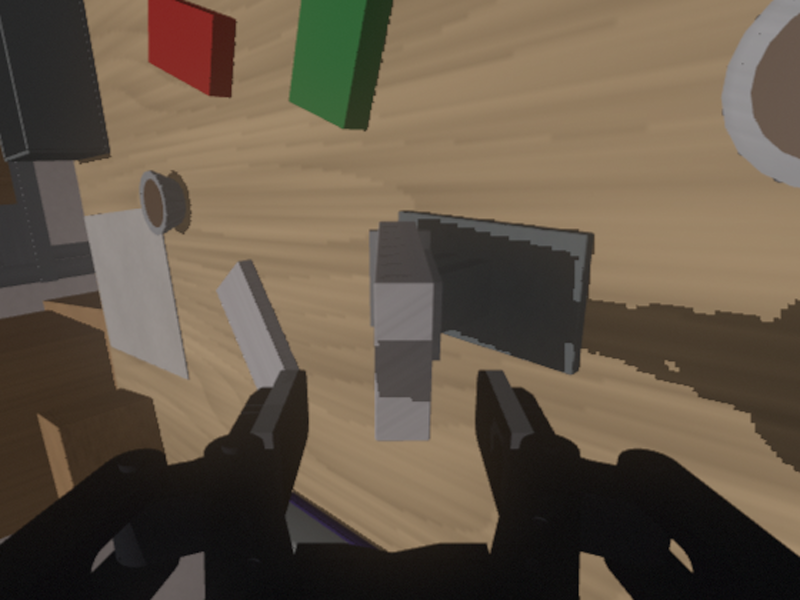

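Request:
step_arm:
  targets: "0 0 0 0 .035 .2 50; 0 0 0 0 .035 .4 50; 0 0 0 0 .035 .55 50; 0 0 0 0 .035 .63 50; 0 0 0 0 .035 .63 50; 0 0 0 0 .035 .63 50; 0 0 0 0 .035 .63 10; 0 0 0 0 .035 .63 10; 0 0 0 0 .035 .63 10; 0 0 0 0 .035 .63 10"
  newtons: 80

```text
time: 4.47
position: [0.5113, -0.0298, 0.0873]
tool_rot: [-0.118, -2.874, 1.19]
ft_force: [-1.5, 5.6, 8.7]
opening: 0.224
grasp_force: 77.6
```

Request:
step_arm:
  targets: "0 0 0 0 0 0 10; 0 0 0 0 0 0 10; 0 0 0 0 0 0 10;0 0 0 0 0 0 10"

```text
time: 4.8
position: [0.5113, -0.0298, 0.0873]
tool_rot: [-0.118, -2.874, 1.19]
ft_force: [-2.3, 5.4, 7.0]
opening: 0.224
grasp_force: 77.6
```

Request:
step_arm:
  targets: "0 0 0 0 -.03 -.1 10; 0 0 0 0 -.06 -.3 10; 0 0 0 0 -.1 -.6 10; 0 0 0 0 -.1 -.9 10; 0 0 0 0 -.1 -1 10; 0 0 0 0 -.1 -1 10"

```text
time: 5.3
position: [0.5168, 0.0357, 0.1662]
tool_rot: [-0.116, -2.877, 1.186]
ft_force: [0.2, 0.4, -3.9]
opening: 0.223
grasp_force: 78.9
```

Request:
step_arm:
  targets: "0 0 0 0 -.2 -.3 10; 0 0 0 0 -.4 -.6 10; 0 0 0 0 -.5 -.9 10; 0 0 0 0 -.5 -.9 10; 0 0 0 0 -.5 -.9 10"

```text
time: 5.72
position: [0.5183, 0.0614, 0.2638]
tool_rot: [-0.118, -2.874, 1.189]
ft_force: [-0.2, -0.2, -4.7]
opening: 0.221
grasp_force: 79.6
```

```bash
cat >> h.py <<'E'
_a=-.022;rx=np.array([np.cos(_a),np.sin(_a),0]);rky=np.array([-np.sin(_a),np.cos(_a),0]);Rd=np.column_stack([-rx,rky,[0,0,-1]])
mid=np.array([.493,.324,.008]);nar=np.array([.4918,.262,.008])
E
python3 - <<'E'
from h import *
o=env.get_obs();print(o["position"],o["opening"],o["grasp_force"]);print(delta(mid+[0,0,.15+.082],Rd))
E
```

```text
[0.5183 0.0614 0.2638] 0.22089201265875558 79.64015007019043
(array([-0.9984, -0.0272, -0.0729]), array([ 0.4665,  2.0053, -1.666 ]))
```

Request:
step_arm:
  targets: "-.2 -.01 -.02 0 .1 -.05 10; -.4 -.02 -.03 0 .2 -.1 10; -.6 -.02 -.05 0 .3 -.2 10; -.8 -.02 -.06 0 .4 -.3 10; -1 -.027 -.073 0 .5 -.4 10; -1 -.027 -.073 0 .5 -.4 10; -1 -.027 -.073 0 .5 -.4 10; -1 -.027 -.073 0 .5 -.4 10; -1 -.027 -.073 0 .5 -.4 10"

```text
time: 6.47
position: [0.523, 0.1234, 0.2552]
tool_rot: [-0.038, -3.138, 0.003]
ft_force: [-0.9, 0.3, -3.4]
opening: 0.224
grasp_force: 80.5
```

```bash
python3 - <<'E'
from h import *
o=env.get_obs();print(o["position"],o["opening"],o["grasp_force"]);print(delta(mid+[0,0,.15+.082],Rd))
E
```

```text
[0.523  0.1234 0.2552] 0.2238944694898717 80.50532341003418
(array([-0.0029, -0.0047, -0.003 ]), array([0.348 , 1.9986, 0.1492]))
```

Request:
step_arm:
  targets: "0 0 0 .1 .3 0 10; 0 0 0 .17 .6 0 10; 0 0 0 .17 .9 0 10; 0 0 0 .17 1 0 10; 0 0 0 .17 1 0 10; 0 0 0 .17 1 0 10"

```text
time: 6.97
position: [0.5081, 0.2257, 0.2554]
tool_rot: [-0.032, -3.139, 0.004]
ft_force: [0.8, -1.2, -3.4]
opening: 0.224
grasp_force: 80.6
```

Request:
step_arm:
  targets: "0 0 0 .1 .3 0 10; 0 0 0 .18 .6 0 10; 0 0 0 .18 .9 .2 10; 0 0 0 .18 1 .5 10; 0 0 0 .18 1 .8 10; 0 0 0 .18 1 .9 10; 0 0 0 .18 1 .9 10; 0 0 0 .18 1 .9 10"

```text
time: 7.63
position: [0.4934, 0.3246, 0.1672]
tool_rot: [-0.037, -3.141, 0.001]
ft_force: [0.2, 0.9, -3.3]
opening: 0.225
grasp_force: 80.5
```

```bash
python3 - <<'E'
from h import *
o=env.get_obs();W=eyes.camera_params("wrist");im=eyes.snapshot("wrist");T=eyes.snapshot("top");S=eyes.snapshot("side")
print(o["position"],delta(mid+[0,0,.15],Rd))
c=np.zeros((600,800,3),np.uint8)
a=crop(im,160,140,230,150,3)[:450,:690];c[:450,:690]=a
a=crop(S,150,120,100,75,2);c[450:600,:200]=a
a=crop(T,95,165,120,75,4)[:150];
c[450:600,210:690]=crop(T,95,185,120,37,4)[:150].copy() if 0 else cv2.resize(T[180:255,100:220,::-1],(480,150)) if 0 else cv2.resize(T[190:250,105:205,::-1],(480,150))
cv2.imwrite("pics/c2.png",c)
for b in(-.008-.011,-.011,.011,.019):
  for l in(-.044,.044):print(b,l,(proj(W,mid+[0,0,.05]+rx*l+rky*b)-[160,140])*3)
E
```

```text
[0.4934 0.3246 0.1672] (array([ 0.0013,  0.0011, -0.0014]), array([ 0.0064, -0.0121,  0.1012]))
-0.019 -0.044 [256.8249  14.8504]
-0.019 0.044 [264.8705 366.3032]
-0.011 -0.044 [291.6716  14.8161]
-0.011 0.044 [296.5467 366.2701]
0.011 -0.044 [387.4977  14.7218]
0.011 0.044 [383.6544 366.1793]
0.019 -0.044 [422.3428  14.6875]
0.019 0.044 [415.3293 366.1463]
```

View pics/c2.png

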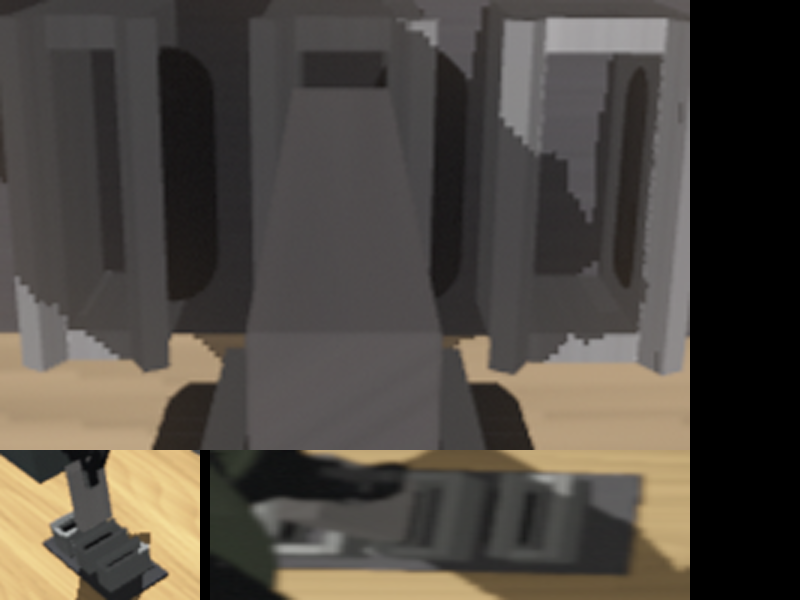

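Request:
step_arm:
  targets: "0 0 0 .006 .008 .1 10; 0 0 0 .006 .008 .2 10; 0 0 0 .006 .008 .27 10; 0 0 0 .006 .008 .33 10; 0 0 0 .006 .008 .38 10; 0 0 0 .006 .008 .42 10; 0 0 0 .006 .008 .45 10;0 0 0 .006 .008 .45 10"

```text
time: 8.45
position: [0.4922, 0.3257, 0.1209]
tool_rot: [-0.035, -3.14, 0.001]
ft_force: [-0.2, -3.3, -4.7]
opening: 0.223
grasp_force: 80.7
```

Request:
step_arm:
  targets: "0 0 0 0 0 .05 10; 0 0 0 0 0 .1 10; 0 0 0 0 0 .14 10; 0 0 0 0 0 .18 10; 0 0 0 0 0 .2 10;0 0 0 0 0 .2 10"

```text
time: 8.95
position: [0.4923, 0.3251, 0.101]
tool_rot: [-0.036, -3.14, 0.003]
ft_force: [0.3, -6.3, -6.9]
opening: 0.223
grasp_force: 80.4
```

Request:
step_arm:
  targets: "0 0 0 0 0 .03 10; 0 0 0 0 0 .06 10; 0 0 0 0 0 .08 10; 0 0 0 0 0 .1 10; 0 0 0 0 0 .11 10;0 0 0 0 0 .11 10"

```text
time: 9.45
position: [0.4924, 0.3251, 0.0902]
tool_rot: [-0.036, -3.14, 0.003]
ft_force: [1.1, -6.9, -5.5]
opening: 0.221
grasp_force: 80.9
```

Request:
step_arm:
  targets: "0 0 0 0 0 .01 10; 0 0 0 0 0 .02 10; 0 0 0 0 0 .03 10; 0 0 0 0 0 .03 10"

```text
time: 9.78
position: [0.4924, 0.3253, 0.0879]
tool_rot: [-0.036, -3.14, 0.002]
ft_force: [-1.7, -7.4, 4.3]
opening: 0.227
grasp_force: 82.0
```

Request:
step_arm:
  targets: "0 0 0 0 0 .01 10; 0 0 0 0 0 .02 10; 0 0 0 0 0 .02 10; 0 0 0 0 0 .02 10"

```text
time: 10.12
position: [0.4925, 0.3255, 0.0876]
tool_rot: [-0.036, -3.141, 0.001]
ft_force: [-11.6, -11.5, 39.5]
opening: 0.224
grasp_force: 86.8
```

Request:
step_arm:
  targets: "0 0 0 0 0 -.02 12; 0 0 0 0 0 -.03 40; 0 0 0 0 0 -.03 45; 0 0 0 0 0 -.03 45; 0 0 0 0 0 -.03 45; 0 0 0 0 0 -.03 45"

```text
time: 10.62
position: [0.4922, 0.3263, 0.0884]
tool_rot: [-0.035, -3.14, -0.0]
ft_force: [-0.2, 0.4, 0.8]
opening: 0.525
grasp_force: 0.0
```

Request:
step_arm:
  targets: "0 0 0 0 0 -.3 50; 0 0 0 0 0 -.7 50; 0 0 0 0 0 -1 60; 0 0 0 0 0 -1 60; 0 0 0 0 0 -1 60"

```text
time: 11.03
position: [0.4928, 0.3265, 0.1898]
tool_rot: [0.035, 3.14, 0.002]
ft_force: [0.0, 0.3, -0.3]
opening: 0.706
grasp_force: 0.0
```

```bash
cat >> h.py <<'E'
def chain(poses):
    o=env.get_obs();A=R.from_rotvec(o["tool_rot"]);p=o["position"]
    for q,B in poses:
        B=R.from_matrix(B);r=np.round((A.inv()*B).as_rotvec()/(np.pi/4),2);s_=np.round(A.inv().apply(np.array(q)-p)/.1,2)
        print(*r,*s_);A,p=A*R.from_rotvec(r*np.pi/4),p+A.apply(s_*.1)
def flat(a):return np.column_stack([[np.cos(a),np.sin(a),0],[np.sin(a),-np.cos(a),0],[0,0,-1]])
E
python3 - <<'E'
from h import *
o=env.get_obs();p=o["position"];print(p);g=np.array([.581,-.2965,.15]);a0=np.pi-.022
chain([(p+(g-p)*i/7+[0,0,.05*(0<i<6)],flat(a0+(.575-a0)*min(1,i/6))) for i in range(1,8)])
E
```

```text
[0.4928 0.3265 0.1898]
0.0 0.0 0.54 -0.15 -0.89 -0.44
0.0 -0.0 0.54 -0.49 -0.75 0.05
0.0 -0.0 0.54 -0.76 -0.47 0.06
0.0 -0.0 0.54 -0.89 -0.12 0.05
0.0 -0.0 0.54 -0.87 0.26 0.06
-0.0 -0.0 0.54 -0.68 0.58 0.55
-0.0 -0.0 -0.0 -0.38 0.82 0.06
```

Request:
step_arm:
  targets: "0 0 .27 -.08 -.4 -.44 70; 0 0 .54 -.15 -.89 -.44 70; 0 0 .54 -.15 -.89 -.44 70; 0 0 .54 -.15 -.89 -.44 70; 0 0 .54 -.15 -.89 -.44 70"

```text
time: 11.45
position: [0.5055, 0.2358, 0.2319]
tool_rot: [-0.702, -3.061, 0.002]
ft_force: [-0.1, 0.8, -0.9]
opening: 0.819
grasp_force: 0.0
```

Request:
step_arm:
  targets: "0 0 .27 -.25 -.38 .03 80; 0 0 .54 -.49 -.75 .05 80; 0 0 .54 -.49 -.75 .05 80; 0 0 .54 -.49 -.75 .05 80; 0 0 .54 -.49 -.75 .05 80"

```text
time: 11.87
position: [0.5169, 0.1483, 0.2264]
tool_rot: [-1.324, -2.847, 0.002]
ft_force: [-0.4, -0.4, -1.0]
opening: 0.933
grasp_force: 0.0
```

Request:
step_arm:
  targets: "0 0 .27 -.38 -.24 .03 80; 0 0 .54 -.76 -.47 .06 80; 0 0 .54 -.76 -.47 .06 80; 0 0 .54 -.76 -.47 .06 80; 0 0 .54 -.76 -.47 .06 80"

```text
time: 12.28
position: [0.5301, 0.0602, 0.2206]
tool_rot: [-1.891, -2.506, 0.002]
ft_force: [-0.3, 0.0, 0.3]
opening: 0.935
grasp_force: 0.0
```

Request:
step_arm:
  targets: "0 0 .27 -.45 -.06 .03 80; 0 0 .54 -.89 -.12 .05 80; 0 0 .54 -.89 -.12 .05 80; 0 0 .54 -.89 -.12 .05 80; 0 0 .54 -.89 -.12 .05 80"

```text
time: 12.7
position: [0.5429, -0.0285, 0.2157]
tool_rot: [-2.375, -2.054, 0.003]
ft_force: [0.3, 1.2, 0.3]
opening: 0.938
grasp_force: 0.0
```

Request:
step_arm:
  targets: "0 0 .27 -.45 .13 .03 80; 0 0 .54 -.87 .26 .06 80; 0 0 .54 -.87 .26 .06 80; 0 0 .54 -.87 .26 .06 80; 0 0 .54 -.87 .26 .06 80"

```text
time: 13.12
position: [0.5559, -0.1183, 0.2097]
tool_rot: [-2.754, -1.509, 0.003]
ft_force: [-0.2, 0.5, 0.2]
opening: 0.933
grasp_force: 0.0
```

Request:
step_arm:
  targets: "0 0 .27 -.35 .29 .03 80; 0 0 .54 -.68 .58 .5 80; 0 0 .54 -.68 .58 .5 80; 0 0 .54 -.68 .58 .5 80; 0 0 .54 -.68 .58 .5 80; 0 0 .54 -.68 .58 .5 80; 0 0 .54 -.68 .58 .5 80"

```text
time: 13.7
position: [0.5682, -0.2064, 0.1609]
tool_rot: [-3.009, -0.9, 0.0]
ft_force: [-0.2, -0.5, 0.3]
opening: 0.936
grasp_force: 0.0
```

```bash
python3 - <<'E'
from h import *
import pickle
print(delta([.581,-.2965,.15],flat(.575)))
o=env.get_obs();W=eyes.camera_params("wrist");im=eyes.snapshot("wrist")
pickle.dump(W,open("w3.pkl","wb"));print(o["position"],o["joint_positions"])
T=eyes.snapshot("side")
c=cv2.resize(im[:,:,::-1],(800,600),interpolation=cv2.INTER_CUBIC)
c[:150,:200]=crop(T,150,120,100,75,2);cv2.imwrite("pics/w3.png",c)
E
```

```text
(array([-0.0008,  0.    ,  0.008 ]), array([-0.3882,  0.8233,  0.1087]))
[ 0.5682 -0.2064  0.1609] [ 0.0765  0.8878  0.4794  1.4666 -0.4732  0.9041 -0.2892]
```

View pics/w3.png

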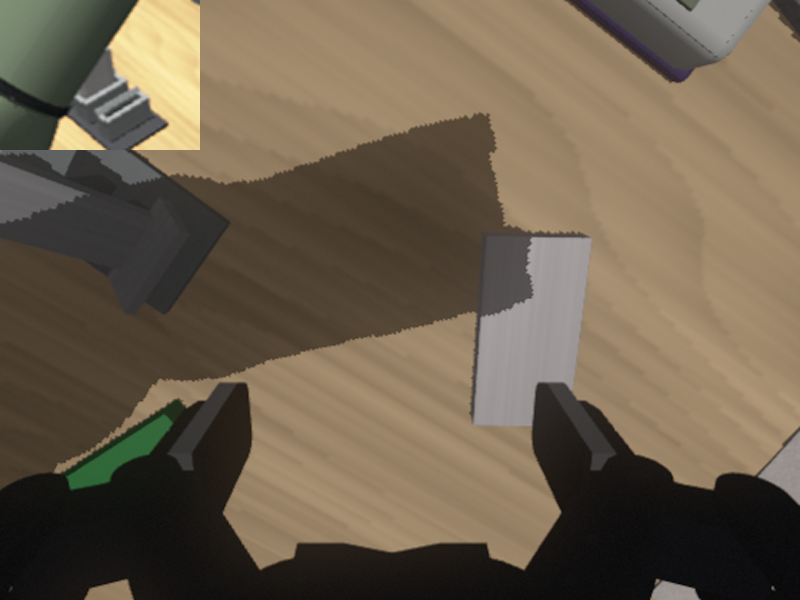

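```bash
python3 - <<'E'
from h import *
import pickle
W=pickle.load(open("w3.pkl","rb"))
a,b,c=[world(W,x*.7,y*.7,.014) for x,y in[(484,235),(590,237),(473,424)]]
l=a-c;print(a,b,c,np.linalg.norm(a-b),np.linalg.norm(l));th=np.arctan2(l[1],l[0]);w=np.arctan2(*(b-a)[[1,0]])+np.pi/2;print("ang",th,w,"centre",(b+c)/2)
m=(b+c)/2;m[2]=.15;print(delta(m,flat(th)))
E
```

```text
[ 0.6155 -0.237   0.014 ] [ 0.6474 -0.2875  0.014 ] [ 0.5153 -0.3019  0.014 ] 0.05970987696661171 0.11936450010093225
ang 0.5745960324717048 0.5630285850910304 centre [ 0.5814 -0.2947  0.014 ]
(array([-0.0004,  0.    ,  0.0055]), array([-0.3702,  0.8082,  0.1099]))
```

Request:
step_arm:
  targets: "0 0 .005 -.2 .4 .2 85; 0 0 .005 -.37 .81 .6 85; 0 0 .005 -.37 .81 .6 85; 0 0 .005 -.37 .81 .6 85;0 0 .005 -.37 .81 .6 85; 0 0 .005 -.37 .81 .6 85"

```text
time: 14.3
position: [0.5811, -0.2949, 0.1011]
tool_rot: [-3.013, -0.887, 0.0]
ft_force: [0.1, 0.5, 0.1]
opening: 0.995
grasp_force: 0.0
```

Request:
step_arm:
  targets: "0 0 0 0 0 .3 85; 0 0 0 0 0 .6 85; 0 0 0 0 0 .8 85; 0 0 0 0 0 .9 85; 0 0 0 0 0 .94 85;0 0 0 0 0 .94 85;0 0 0 0 0 .94 85"

```text
time: 14.88
position: [0.5812, -0.2959, 0.0079]
tool_rot: [3.013, 0.885, 0.0]
ft_force: [0.0, 0.8, -0.0]
opening: 0.992
grasp_force: 0.0
```

Request:
step_arm:
  targets: "0 0 0 0 0 .05 85; 0 0 0 0 0 .1 85; 0 0 0 0 0 .1 85; 0 0 0 0 0 .1 66; 0 0 0 0 0 .1 66;0 0 0 0 0 .1 66;0 0 0 0 0 .1 66"
  newtons: 60

```text
time: 15.47
position: [0.5805, -0.2959, -0.0035]
tool_rot: [-3.014, -0.884, 0.002]
ft_force: [0.7, 0.6, -0.0]
opening: 0.772
grasp_force: 0.0
```

Request:
step_arm:
  targets: "0 0 0 0 0 0 60; 0 0 0 0 0 0 55; 0 0 0 0 0 0 50; 0 0 0 0 0 0 50; 0 0 0 0 0 0 50;0 0 0 0 0 0 50"

```text
time: 15.97
position: [0.5807, -0.296, -0.003]
tool_rot: [3.014, 0.884, -0.001]
ft_force: [-1.6, 0.3, 8.7]
opening: 0.683
grasp_force: 65.0
```

Request:
step_arm:
  targets: "0 0 0 0 0 -.2 50; 0 0 0 0 0 -.5 50; 0 0 0 0 0 -.8 50; 0 0 0 0 0 -1 50; 0 0 0 0 0 -1 50"

```text
time: 16.38
position: [0.5819, -0.2968, 0.1004]
tool_rot: [3.011, 0.883, 0.004]
ft_force: [0.4, -0.5, -2.1]
opening: 0.686
grasp_force: 67.1
```

```bash
python3 - <<'E'
from h import *
t=f+u*.060-n*.003
D=t+u*.03+n*.1;print(t,D)
a=np.pi/2-.08
chain([([.556,-.24,.17],flat(.572+.46)),([.53,-.185,.21],flat(a)),(D,Rl),(t+u*.02+n*.03,Rl),(t+u*.01+n*.004,Rl)])
E
```

```text
[ 0.5111 -0.0369  0.0643] [ 0.5071 -0.0862  0.1562]
0.01 -0.0 -0.59 0.09 -0.61 -0.7
-0.0 -0.0 -0.58 0.34 -0.51 -0.4
-0.0 1.0 -0.0 0.97 -0.31 0.55
-0.0 -0.0 -0.0 -0.1 0.0 0.69
-0.0 -0.0 -0.0 -0.1 0.01 0.26
```

Request:
step_arm:
  targets: "0 0 -.2 .03 -.2 -.3 50; 0 0 -.4 .06 -.4 -.5 50; 0 0 -.59 .09 -.61 -.7 50; 0 0 -.59 .09 -.61 -.7 50; 0 0 -.59 .09 -.61 -.7 50; 0 0 -.59 .09 -.61 -.7 50"

```text
time: 16.88
position: [0.5551, -0.2398, 0.1656]
tool_rot: [-2.732, -1.548, 0.002]
ft_force: [0.7, -1.0, -2.9]
opening: 0.68
grasp_force: 67.4
```

Request:
step_arm:
  targets: "0 0 -.2 .1 -.2 -.1 50; 0 0 -.4 .2 -.4 -.3 50; 0 0 -.58 .34 -.51 -.4 50; 0 0 -.58 .34 -.51 -.4 50; 0 0 -.58 .34 -.51 -.4 50; 0 0 -.58 .34 -.51 -.4 50"

```text
time: 17.38
position: [0.5286, -0.1851, 0.2055]
tool_rot: [-2.315, -2.121, 0.003]
ft_force: [0.1, -0.1, -3.1]
opening: 0.681
grasp_force: 67.5
```

Request:
step_arm:
  targets: "0 .2 0 .1 -.05 0 50; 0 .4 0 .3 -.1 .1 50; 0 .6 0 .5 -.2 .2 50; 0 .8 0 .7 -.25 .4 50; 0 1 0 .97 -.31 .55 50; 0 1 0 .97 -.31 .55 50; 0 1 0 .97 -.31 .55 50; 0 1 0 .97 -.31 .55 50; 0 1 0 .97 -.31 .55 50"

```text
time: 18.13
position: [0.506, -0.0859, 0.1509]
tool_rot: [-1.846, -1.695, -0.758]
ft_force: [-0.5, 1.0, -3.6]
opening: 0.684
grasp_force: 67.7
```

```bash
python3 - <<'E'
from h import *
import pickle
t=f+u*.060-n*.003
o=env.get_obs();print(o["position"],o["joint_positions"],o["opening"]);print(delta(t+u*.02+n*.03,Rl))
W=eyes.camera_params("wrist");im=eyes.snapshot("wrist");S=eyes.snapshot("side")
c=cv2.resize(im[:,:,::-1],(800,600),interpolation=cv2.INTER_CUBIC)
c[:300,:400]=crop(S,240,140,100,75,4)
cv2.imwrite("pics/w4.png",c)
for a in(0,.072):
  for b in(-.018,.018):print(a,b,proj(W,f+u*a+ry*b)/.7)
E
```

```text
[ 0.506  -0.0859  0.1509] [ 0.6236  0.9524 -0.2463  1.641  -0.6365  0.9866  0.8354] 0.6843973837647868
(array([ 0.0007,  0.0042, -0.0063]), array([-0.0618,  0.0109,  0.6602]))
0 -0.018 [430.3868 460.2111]
0 0.018 [361.6409 460.4912]
0.072 -0.018 [432.9705 330.9646]
0.072 0.018 [358.5766 331.2778]
```

View pics/w4.png

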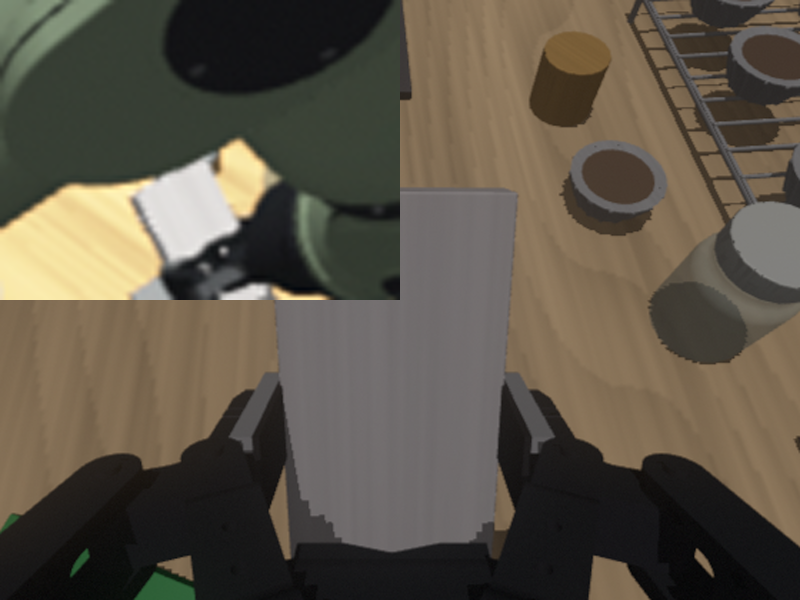

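Request:
step_arm:
  targets: "0 0 0 -.02 0 .2 50; 0 0 0 -.04 .01 .4 50; 0 0 0 -.06 .01 .6 50; 0 0 0 -.06 .01 .66 50; 0 0 0 -.06 .01 .66 50; 0 0 0 -.06 .01 .66 50"

```text
time: 18.73
position: [0.5106, -0.0432, 0.1013]
tool_rot: [-1.841, -1.698, -0.76]
ft_force: [-0.1, -0.5, -2.2]
opening: 0.683
grasp_force: 67.6
```

Request:
step_arm:
  targets: "0 0 0 -.02 0 .1 50; 0 0 0 -.06 0 .18 50; 0 0 0 -.1 0 .24 50; 0 0 0 -.1 0 .27 50; 0 0 0 -.1 0 .27 50"

```text
time: 19.15
position: [0.5109, -0.0306, 0.0737]
tool_rot: [-1.84, -1.695, -0.761]
ft_force: [0.2, 0.7, -3.3]
opening: 0.684
grasp_force: 67.6
```

```bash
python3 - <<'E'
from h import *
t=f+u*.060-n*.003
print(delta(t,Rl))
E
```

```text
(array([-0.001 , -0.0006, -0.0029]), array([-0.1111,  0.0069,  0.0223]))
```

Earlier the plate read about 2 mm lower along the normal, so I'll go a bit further, then slide down to the ledge.

Request:
step_arm:
  targets: "0 0 0 0 0 .02 50; 0 0 0 -.03 0 .03 50; 0 0 0 -.06 0 .03 50; 0 0 0 -.08 0 .03 50; 0 0 0 -.08 0 .03 50"

```text
time: 19.57
position: [0.5108, -0.0351, 0.0663]
tool_rot: [-1.842, -1.696, -0.761]
ft_force: [-0.6, 0.0, -3.8]
opening: 0.684
grasp_force: 67.6
```

Request:
step_arm:
  targets: "0 0 0 -.01 0 0 50; 0 0 0 -.02 0 .0 50; 0 0 0 -.03 0 .0 50; 0 0 0 -.03 0 .0 50"

```text
time: 19.9
position: [0.5107, -0.0368, 0.0644]
tool_rot: [-1.841, -1.696, -0.761]
ft_force: [0.8, -0.3, -3.7]
opening: 0.679
grasp_force: 67.6
```

Request:
step_arm:
  targets: "0 0 0 0 0 .01 50; 0 0 0 0 0 .02 50; 0 0 0 0 0 .02 50; 0 0 0 0 0 .02 50"

```text
time: 20.23
position: [0.5108, -0.0355, 0.0633]
tool_rot: [-1.841, -1.696, -0.761]
ft_force: [-2.6, -4.6, 4.3]
opening: 0.68
grasp_force: 68.8
```

Request:
step_arm:
  targets: "0 0 0 -.01 0 .0 50; 0 0 0 -.02 0 .0 50; 0 0 0 -.02 0 .0 50; 0 0 0 -.02 0 .0 50"

```text
time: 20.57
position: [0.5109, -0.0357, 0.0631]
tool_rot: [-1.838, -1.695, -0.764]
ft_force: [-3.3, -2.2, 17.6]
opening: 0.683
grasp_force: 69.5
```

Request:
step_arm:
  targets: "0 0 0 0 0 0 62; 0 0 0 0 0 0 66; 0 0 0 0 0 0 72; 0 0 0 0 0 0 78; 0 0 0 0 0 0 78; 0 0 0 0 0 0 78; 0 0 0 0 0 0 78; 0 0 0 0 0 0 78"

```text
time: 21.23
position: [0.5107, -0.0366, 0.0616]
tool_rot: [-1.841, -1.696, -0.761]
ft_force: [0.4, 0.4, 0.2]
opening: 0.911
grasp_force: 0.0
```

Request:
step_arm:
  targets: "0 0 0 0 0 -.2 80; 0 0 0 0 0 -.5 80; 0 0 0 0 0 -.8 80; 0 0 0 0 0 -1 80; 0 0 0 0 0 -1 80; 0 0 0 0 0 -1 80"

```text
time: 21.73
position: [0.5052, -0.1075, 0.1326]
tool_rot: [-1.842, -1.696, -0.762]
ft_force: [0.6, 0.3, -0.7]
opening: 0.934
grasp_force: 0.0
```

```bash
python3 - <<'E'
from h import *
o=env.get_obs();p=o["position"];print(p,o["opening"])
# to pinch orientation via tool-down
a0=np.pi/2-.08
t=f+u*.082+n*.005
app=t+u*.12+n*.02
print(app)
chain([(p+[0,.03,.09],flat(a0)),([.51,-.04,.28],flat(a0+.8)),([.512,0,.28],flat(a0+np.pi/2)),(app+u*.05+n*.02,Rp),(app,Rp)])
E
```

```text
[ 0.5052 -0.1075  0.1326] 0.9339621400759874
[0.5175 0.0435 0.1845]
0.0 -1.0 -0.0 0.85 -0.02 -0.43
-0.0 0.0 -1.02 0.38 0.01 -0.57
-0.0 0.0 -0.98 0.28 0.28 0.0
1.0 -0.0 -0.0 -0.01 0.65 0.46
-0.0 -0.0 -0.0 -0.01 0.2 0.5
```

Request:
step_arm:
  targets: "0 -.2 0 .3 -.02 -.43 70; 0 -.5 0 .85 -.02 -.43 60; 0 -1 0 .85 -.02 -.43 60; 0 -1 0 .85 -.02 -.43 60; 0 -1 0 .85 -.02 -.43 50; 0 -1 0 .85 -.02 -.43 50; 0 -1 0 .85 -.02 -.43 50; 0 -1 0 .85 -.02 -.43 50"

```text
time: 22.4
position: [0.5059, -0.0723, 0.2222]
tool_rot: [2.299, 2.139, -0.006]
ft_force: [0.0, 1.9, -0.4]
opening: 0.592
grasp_force: 0.0
```

Request:
step_arm:
  targets: "0 0 -1 .38 .01 -.57 50; 0 0 -1 .38 .01 -.57 50; 0 0 -1 .38 .01 -.57 50; 0 0 -1 .38 .01 -.57 50; 0 0 -1 .38 .01 -.57 50; 0 0 -1 .38 .01 -.57 50; 0 0 -1 .38 .01 -.57 50; 0 0 -1 .38 .01 -.57 50"

```text
time: 23.07
position: [0.5093, -0.0392, 0.279]
tool_rot: [-1.314, -2.85, -0.001]
ft_force: [0.1, -0.1, -0.3]
opening: 0.584
grasp_force: 0.0
```

Request:
step_arm:
  targets: "0 0 -1 .28 .28 0 50; 0 0 -1 .28 .28 0 50; 0 0 -1 .28 .28 0 50; 0 0 -1 .28 .28 0 50; 0 0 -1 .28 .28 0 50; 0 0 -1 .28 .28 0 50; 0 0 -1 .28 .28 0 50; 0 0 -1 .28 .28 0 50"

```text
time: 23.73
position: [0.5126, 0.0002, 0.2792]
tool_rot: [-0.127, -3.136, -0.002]
ft_force: [-0.3, 0.3, -0.8]
opening: 0.584
grasp_force: 0.0
```

Request:
step_arm:
  targets: ".5 0 0 0 .65 .2 45; 1 0 0 0 .65 .46 45; 1 0 0 0 .65 .46 45; 1 0 0 0 .65 .46 45; 1 0 0 0 .65 .46 45; 1 0 0 0 .65 .46 45; 1 0 0 0 .65 .46 45; 1 0 0 0 .65 .46 45"

```text
time: 24.4
position: [0.5172, 0.0677, 0.2318]
tool_rot: [-0.11, -2.866, 1.199]
ft_force: [-0.7, 1.2, -1.7]
opening: 0.527
grasp_force: 0.0
```

```bash
python3 - <<'E'
from h import *
t=f+u*.082+n*.005
print(delta(t+u*.065,Rp))
E
```

```text
(array([-0.0091, -0.0008,  0.0042]), array([-0.0243,  0.3708,  1.0522]))
```

Request:
step_arm:
  targets: "0 0 0 -.02 .2 .3 45; 0 0 0 -.02 .37 .7 45; 0 0 0 -.02 .37 1 45; 0 0 0 -.02 .37 1 45; 0 0 0 -.02 .37 1 45; 0 0 0 -.02 .37 1 45"

```text
time: 24.9
position: [0.5166, 0.0203, 0.1374]
tool_rot: [-0.119, -2.872, 1.187]
ft_force: [1.5, 0.6, -0.0]
opening: 0.527
grasp_force: 0.0
```

```bash
python3 - <<'E'
from h import *
t=f+u*.082+n*.005
print(delta(t,Rp))
W=eyes.camera_params("wrist");im=eyes.snapshot("wrist");S=eyes.snapshot("side")
c=cv2.resize(im[:,:,::-1],(800,600),interpolation=cv2.INTER_CUBIC)
c[:225,:300]=crop(S,240,140,100,75,3)
cv2.imwrite("pics/w5.png",c)
for h in(0,.014):
  for b in(-.03,.03):print(h,b,proj(W,f+u*.12+n*h+ry*b)/.7)
E
```

```text
(array([ 0.0023, -0.0025, -0.0026]), array([0.0076, 0.0294, 0.7037]))
0 -0.03 [413.8242 426.0542]
0 0.03 [415.5589 272.1585]
0.014 -0.03 [376.9269 426.1859]
0.014 0.03 [375.1746 272.2763]
```

View pics/w5.png

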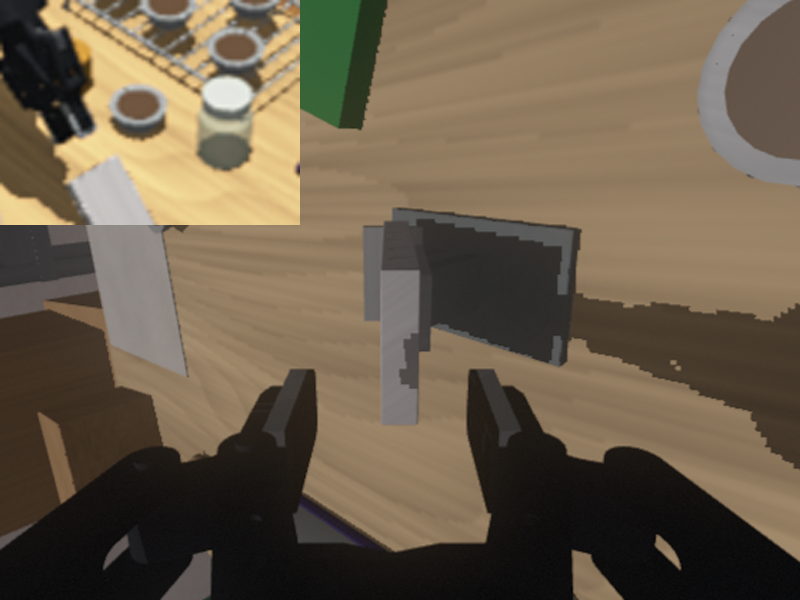

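Request:
step_arm:
  targets: "0 0 0 0 .045 .2 45; 0 0 0 0 .045 .4 45; 0 0 0 0 .045 .6 45; 0 0 0 0 .045 .7 45; 0 0 0 0 .045 .7 45; 0 0 0 0 .045 .7 45; 0 0 0 0 .045 .7 5; 0 0 0 0 .045 .7 5; 0 0 0 0 .045 .7 5; 0 0 0 0 .045 .7 5"
  newtons: 80

```text
time: 25.83
position: [0.513, -0.0263, 0.086]
tool_rot: [-0.117, -2.871, 1.193]
ft_force: [-0.7, 2.3, 17.1]
opening: 0.147
grasp_force: 78.6
```

Request:
step_arm:
  targets: "0 0 0 0 0 0 5; 0 0 0 0 0 0 5; 0 0 0 0 0 0 5;0 0 0 0 0 0 5"

```text
time: 26.17
position: [0.513, -0.0263, 0.086]
tool_rot: [-0.117, -2.871, 1.193]
ft_force: [-0.2, 1.8, 17.2]
opening: 0.153
grasp_force: 78.6
```

Request:
step_arm:
  targets: "0 0 0 0 -.03 -.1 5; 0 0 0 0 -.06 -.3 5; 0 0 0 0 -.1 -.6 5; 0 0 0 0 -.1 -.9 5; 0 0 0 0 -.1 -1 5; 0 0 0 0 -.1 -1 5"

```text
time: 26.67
position: [0.5185, 0.0405, 0.1637]
tool_rot: [-0.113, -2.876, 1.185]
ft_force: [0.7, 0.3, -3.2]
opening: 0.154
grasp_force: 78.7
```

Request:
step_arm:
  targets: "0 0 0 0 -.2 -.3 5; 0 0 0 0 -.4 -.6 5; 0 0 0 0 -.5 -.9 5; 0 0 0 0 -.5 -.9 5; 0 0 0 0 -.5 -.9 5"

```text
time: 27.08
position: [0.5203, 0.066, 0.2613]
tool_rot: [-0.116, -2.873, 1.188]
ft_force: [-0.2, 0.1, -4.4]
opening: 0.155
grasp_force: 78.9
```

Request:
step_arm:
  targets: "-.2 -.01 -.02 0 .1 -.05 5; -.4 -.02 -.03 0 .2 -.1 5; -.6 -.02 -.05 0 .3 -.2 5; -.8 -.02 -.06 0 .4 -.3 5; -1 -.027 -.073 0 .5 -.4 5; -1 -.027 -.073 0 .5 -.4 5; -1 -.027 -.073 0 .5 -.4 5; -1 -.027 -.073 0 .5 -.4 5; -1 -.027 -.073 0 .5 -.4 5"

```text
time: 27.83
position: [0.5249, 0.1279, 0.2528]
tool_rot: [-0.037, -3.136, 0.003]
ft_force: [0.1, 0.3, -3.2]
opening: 0.155
grasp_force: 79.5
```

```bash
python3 - <<'E'
from h import *
print(delta(np.array([.4918,.263,.167]),Rd))
E
```

```text
(array([-0.0022, -0.0073, -0.0021]), array([0.3582, 1.344 , 0.8581]))
```

Request:
step_arm:
  targets: "0 0 0 .1 .3 0 5; 0 0 0 .2 .5 0 5; 0 0 0 .2 .7 0 5; 0 0 0 .2 .7 0 5; 0 0 0 .2 .7 0 5"

```text
time: 28.25
position: [0.5061, 0.201, 0.2531]
tool_rot: [-0.029, -3.137, 0.003]
ft_force: [0.7, 0.0, -3.2]
opening: 0.151
grasp_force: 79.4
```

Request:
step_arm:
  targets: "0 -.007 0 .08 .3 0 5; 0 -.007 0 .16 .5 .2 5; 0 -.007 0 .16 .64 .4 5; 0 -.007 0 .16 .64 .6 5; 0 -.007 0 .16 .64 .8 5; 0 -.007 0 .16 .64 .85 5; 0 -.007 0 .16 .64 .85 5; 0 -.007 0 .16 .64 .85 5"

```text
time: 28.92
position: [0.4923, 0.2636, 0.1697]
tool_rot: [0.034, 3.139, -0.0]
ft_force: [-0.0, 0.9, -2.6]
opening: 0.151
grasp_force: 79.3
```

```bash
python3 - <<'E'
from h import *
nar=np.array([.491,.2635,.008])
o=env.get_obs();W=eyes.camera_params("wrist");im=eyes.snapshot("wrist");S=eyes.snapshot("side")
print(o["position"],delta(nar+[0,0,.15],Rd))
c=np.zeros((600,800,3),np.uint8)
c[:450,:690]=crop(im,160,140,230,150,3)
c[450:600,:200]=crop(S,150,120,100,75,2)
cv2.imwrite("pics/c3.png",c)
for b in(-.016,.016):
  for l in(-.044,.044):print(b,l,(proj(W,nar+[0,0,.05]+rx*l+rky*b)-[160,140])*3)
E
```

```text
[0.4923 0.2636 0.1697] (array([0.0009, 0.0043, 0.    ]), array([ 0.0152, -0.0036,  0.122 ]))
-0.016 -0.044 [272.5916   8.3692]
-0.016 0.044 [278.7636 357.6323]
0.016 -0.044 [410.9512   8.4088]
0.016 0.044 [404.5022 357.6278]
```

View pics/c3.png

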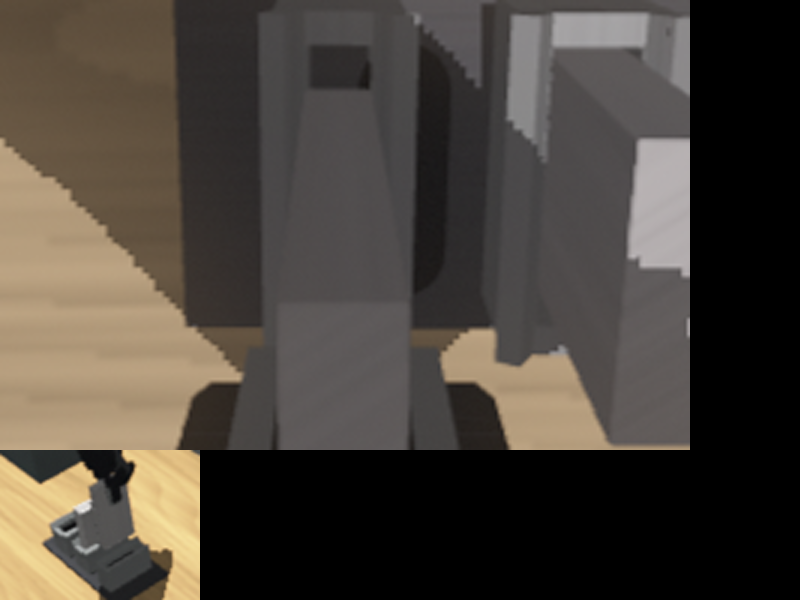

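Request:
step_arm:
  targets: "0 0 0 .01 0 .1 5; 0 0 0 .01 0 .2 5; 0 0 0 .01 0 .27 5; 0 0 0 .01 0 .33 5; 0 0 0 .01 0 .38 5; 0 0 0 .01 0 .42 5; 0 0 0 .01 0 .46 5;0 0 0 .01 0 .46 5"

```text
time: 29.68
position: [0.491, 0.2637, 0.1225]
tool_rot: [0.034, 3.14, -0.0]
ft_force: [-0.3, -0.0, -3.4]
opening: 0.156
grasp_force: 79.4
```

Request:
step_arm:
  targets: "0 0 0 0 0 .04 5; 0 0 0 0 0 .08 5; 0 0 0 0 0 .12 5; 0 0 0 0 0 .12 5"

```text
time: 30.02
position: [0.4912, 0.263, 0.1105]
tool_rot: [0.035, 3.14, -0.002]
ft_force: [1.9, -5.6, -6.4]
opening: 0.156
grasp_force: 79.0
```

Request:
step_arm:
  targets: "0 0 0 0 0 .04 5; 0 0 0 0 0 .08 5; 0 0 0 0 0 .12 5; 0 0 0 0 0 .15 5; 0 0 0 0 0 .17 5;0 0 0 0 0 .17 5"

```text
time: 30.52
position: [0.4911, 0.263, 0.0938]
tool_rot: [0.035, 3.14, -0.002]
ft_force: [1.4, -6.1, -5.4]
opening: 0.154
grasp_force: 79.3
```

Request:
step_arm:
  targets: "0 0 0 0 0 .01 5; 0 0 0 0 0 .02 5; 0 0 0 0 0 .03 5; 0 0 0 0 0 .03 5"

```text
time: 30.85
position: [0.4912, 0.2631, 0.0911]
tool_rot: [0.035, 3.14, -0.002]
ft_force: [-0.4, -6.6, -3.5]
opening: 0.15
grasp_force: 79.8
```

Request:
step_arm:
  targets: "0 0 0 0 0 .01 5; 0 0 0 0 0 .015 5; 0 0 0 0 0 .02 5; 0 0 0 0 0 .02 5"

```text
time: 31.18
position: [0.4912, 0.2631, 0.0893]
tool_rot: [0.035, 3.139, -0.001]
ft_force: [-0.9, -6.5, 1.5]
opening: 0.153
grasp_force: 80.3
```

Request:
step_arm:
  targets: "0 0 0 0 0 .01 5; 0 0 0 0 0 .015 5; 0 0 0 0 0 .015 5; 0 0 0 0 0 .015 5"

```text
time: 31.52
position: [0.4914, 0.2632, 0.0892]
tool_rot: [0.035, 3.138, -0.001]
ft_force: [-6.4, -10.1, 30.9]
opening: 0.154
grasp_force: 84.5
```

Request:
step_arm:
  targets: "0 0 0 0 0 -.01 10; 0 0 0 0 0 -.02 28; 0 0 0 0 0 -.02 28; 0 0 0 0 0 -.02 28; 0 0 0 0 0 -.02 28; 0 0 0 0 0 -.02 28"

```text
time: 32.02
position: [0.4912, 0.2641, 0.0896]
tool_rot: [0.034, 3.139, 0.001]
ft_force: [0.4, 0.8, -0.6]
opening: 0.327
grasp_force: 0.0
```

Request:
step_arm:
  targets: "0 0 0 0 0 -.3 28; 0 0 0 0 0 -.7 28; 0 0 0 0 0 -1 28; 0 0 0 0 0 -1 28; 0 0 0 0 0 -1 28"

```text
time: 32.43
position: [0.4915, 0.2641, 0.1909]
tool_rot: [0.034, 3.137, 0.003]
ft_force: [-0.4, -0.6, -1.4]
opening: 0.331
grasp_force: 0.0
```

Request:
step_arm:
  targets: "0 0 0 .2 -.3 -.3 28; 0 0 0 .5 -.7 -.7 28; 0 0 0 .5 -.9 -.7 28; 0 0 0 .5 -.9 -.7 28; 0 0 0 .5 -.9 -.7 28; 0 0 0 .5 -.9 -.7 28"

```text
time: 32.93
position: [0.4389, 0.1752, 0.2588]
tool_rot: [0.034, 3.14, 0.0]
ft_force: [-0.0, 0.4, -0.6]
opening: 0.323
grasp_force: 0.0
```

```bash
python3 - <<'E'
from h import *
im=eyes.snapshot("wrist");S=eyes.snapshot("side")
c=np.zeros((600,800,3),np.uint8)
c[:300,:400]=cv2.resize(im[:,:,::-1],(400,300));c[300:600,:400]=crop(S,160,120,100,75,4)
c[:300,400:]=crop(eyes.snapshot("top"),105,180,100,75,4)
cv2.imwrite("pics/c4.png",c)
W=eyes.camera_params("wrist")
for m,h in((np.array([.4915,.3245,.128]),.01),(np.array([.491,.2625,.128]),.007)):
  print([np.round(proj(W,m+rx*a+rky*b)/1.4) for a in(-.03,.03) for b in(-h,h)])
E
```

```text
[array([321., 159.]), array([339., 159.]), array([314., 207.]), array([331., 207.])]
[array([268., 160.]), array([281., 160.]), array([264., 208.]), array([276., 208.])]
```

View pics/c4.png

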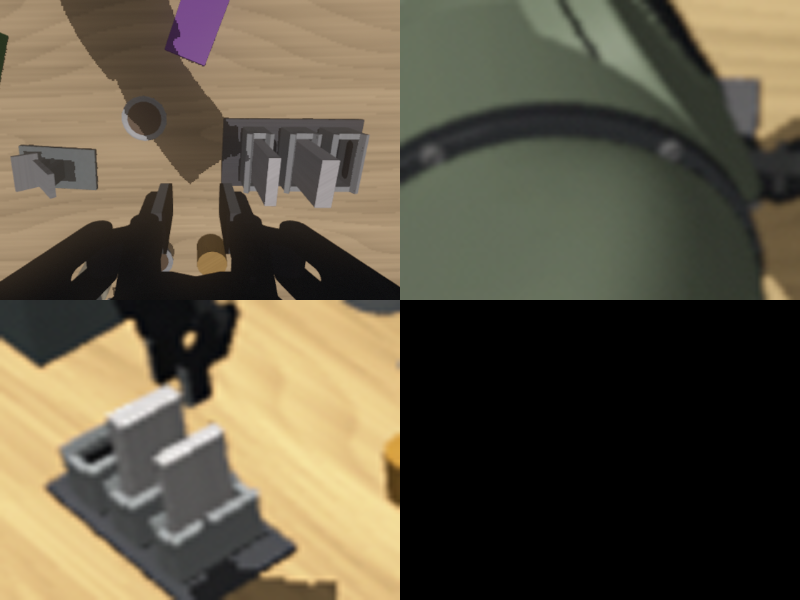

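```bash
python3 -c "
from workcell import workorder;print(workorder.job_done())"
```

```text
the job is handed in; nothing more can be done
None
```

I handed the job in, but it returned no verdict: the thick plate stands in the 22 mm slot and the thin plate in the 16 mm slot, both pushed down onto the floor, and the thin plate lay released on the rest before that. I did not measure the tins, jar or weight afterwards, but I felt no contact with them.

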